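# Snap the clip-on safety cover onto a centrifuge bucket

## Robot

A 6-joint arm with a two-finger parallel gripper is mounted at the origin on a cart in front of the work surface, level with it; the furniture and walls round the work are solid. World frame = base frame: x ahead of the robot, y to its left, z up, the work surface at z = 0. Lengths are in mm, angles in rad, forces in N, time in s.
With the tool pointing down it reaches from about 275 to 1000 mm from the base axis. Payload 8.4 kg.
Tool frame: the origin (TCP) lies on the centre line of the jaws, within the pads' length; the fingertips stand r.tip_reach ahead of it and the grasp point (between the pads) lies 3 mm ahead of it (r.tip_reach is the distance from the TCP to the fingertips, in mm); z points along the fingers, y is the direction in which the jaws open and shut (so a half turn about z gives the same grasp; the last joint's range is limited). The gripper opens to 85 mm and grips with 20 to 120 N. Pads are 22 mm wide; open, the fingers measure 114 mm over their backs; the gripper's body (76 mm by 85 mm) begins 54 mm behind the grasp point. The pads swing forward as they close: fully open they stand 13 mm farther back than shut.
Start: joints at [1.109, 0.353, 1.633, -0, 1.155, -0.002], TCP at [277.355, 560.092, 253.281] pointing down, gripper open.
Joint ranges: [-2.63, 2.63], [-0.92, 2.1], [0.06, 2.66], [-1.3, 4.44], [0, 2.69], [-3.02, 3.02]. Speed limits (rad/s): [2.22, 2.22, 2.79, 3.14, 3.14, 3.14].

## Interface

Orientations are given as [roll, pitch, yaw] about the fixed x, y, z axes, in that order (R = Rz(yaw) Ry(pitch) Rx(roll)).
In Python, from rig import sense, optics, r, nets gives the robot as it stands. The module is installed in compiled form; this text tells all that it offers.
- The arm moves only by the tool carry_out, never from a script. Its argument "increments" is a list that holds one entry, the list of rows, each a list of 6 numbers: the shift along the tool's x, y, z normalised to -1 to 1, where 1 is 40 cm, then the turn, a rotation vector about the tool's x, y, z normalised to -1 to 1, where 1 is 60 degrees. A call has 1 to 5 rows; each row is the pose to reach, as a shift and turn from the pose commanded when the call began, along the tool's axes at that moment; what a row does not reach only later rows make up. A row lasts 1/12 s, in which the tool goes at most 41.7 mm and 7.16 degrees, less where a joint would pass 70% of its speed; a pose out of reach is approached as far as the arm can. A call with a number of a shift or a turn outside -1 to 1 is refused whole. A call with a gripper value outside its range is refused whole. "hand" is the closure, from 0 (fully open) to 1 (shut), set as the call begins (left out, the last holds). The fingers move at their own pace and stop on an object; "squeeze" is the grip in N (left out, the last holds). Time passes only in rows, so rows that repeat a pose let the fingers close. It gives the time, the measured TCP pose, the force and the opening at its end, in the units of the state.
- sense(): the state, without advancing time (a new reading comes with each control period).
- optics.grab_frame(name): name is "scene" or "top"; returns a dict with "img" (480x640x3 uint8, red, green, blue), "range_z" (480x640 float32, mm along the optical axis (not along the pixel's ray), 0 where there is no reading), "fov_y" (degrees; the focal length in pixels is half the picture's height over the tangent of half this angle, whatever the lens; pixels are square), "cx", "cy" (the principal point, pixels), "R" (3x3) and "t" (3): a world point X has camera coordinates R X + t. Camera axes: x right, y down, z forward; pixel columns grow to the right and rows downward; lengths in mm; the calibration is good to about 2 mm. A picture is of the moment at which its call begins.
- r.sign_off(): hands the job in, once; it reports no verdict.
Trained networks look in the newest picture that a camera, given by its name, has taken for a name from the list of things; names that differ only in an ending like _2 or _b are one class to them, and where a whole thing is asked for, a point or a joint stands for the part that bears it (a point fixed in the world has none). Each returns a list of dicts, best first, with "confidence" (0 to 1); they miss things now and then, are a little off and sometimes report something else, mostly with a low value. They report only what shows in the picture. A call takes as long as a camera call.
- nets.trace(target, camera): "mask" (480x640 bool, what is visible of it).
- nets.tip_of(target, camera): "point" ([x, y, z] in mm, in world coordinates, good to about 4 mm: a listed point, or the origin of a listed thing).
The state is a dict: "clock": time; "qpos": joint angles; "qvel": joint speeds; "joint_efforts": joint torques, N m; "eef_pos": TCP position; "tcp_rot": TCP orientation; "contact_force": force on the tool from outside, world axes, zero at the start; "wrist_torque": the same for the moment, N m; "opening": opening from 0.0 (shut) to 1.0 (fully open).
Only numpy, scipy, OpenCV 4.12 (cv2) and the standard library are available. Lean on these libraries where they do the work, as an engineer would, in place of code of your own. Each camera call takes 0.05 s, during which the arm holds its last target.

## Task

Close the loaded centrifuge bucket with its blue safety cover. The cradle shields the cover's plain sides, so lift the cover out by its two white clips and set it down upright on the clear bench, let go, then take it again by its plain blue sides so that the clips are free to spread. Lower it gently and squarely over the bucket and press it straight down until it is fully home and both clips have snapped under the bucket's rim, then leave it there, without disturbing the slide box, beaker, marker or pink bottle.

Things in the scene. Friction and masses are not known exactly. Their poses are not given: they have to be found in the camera images.
- cover: Blue cover, an inverted U 58 (x) x 66 (y) x 36 mm high, about 150 g, 67 mm over its white clips. Origin: centre of its underside, z up. 5 mm top plate; two plain ribbed skirts, 58 mm along x, 4 mm thick, outer faces at y = +-33 mm, down to z = 0, with corner posts; the x ends carry the clips. Alike under a half turn. Held by the clips it cannot be fitted, as the fingers keep them shut.
- clip_1: White rigid clip arm at the cover's +x end, 30 mm wide (y), outer face 33.5 mm from the cover's centre, 10 to 36 mm above its underside, with an inward nose and a flared foot below (down to 2 mm). Sprung pivot: cannot swing inward, swings outward up to 0.35 rad and springs back. Origin: its hinge axis, 31.5 mm from the cover's centre, 32 mm above its underside.
- clip_2: The same clip arm at the cover's -x end.
- clip_1_nose (a point): Tip of the nose of clip_1, 25.5 mm from the cover's centre line and 11 mm above the cover's underside when closed. The two noses are 51 mm apart when the clips are closed, about 57 mm when they ride over the rim beads.
- clip_2_nose (a point): Tip of the nose of clip_2.
- bucket: Fixed grey centrifuge bucket holding four capped tubes, in a black nest 92 x 92 x 10 mm. Origin: centre of the nest's underside on the bench, z up. Bucket 49 (x) by 55 mm (y) outside, top 74 mm above the bench. The cover's x must lie along the bucket's x, either way round; the skirts and corner posts pass the bucket with 1.5 mm to spare on every side. Steel rim beads on the x sides.
- bucket_top (a point): Centre of the bucket's mouth, 74 mm above the bench; fully home the cover's top plate rests here.
- bucket_bead (a point): Middle of the steel rim bead on the bucket's +x side, 26 mm from its centre and 58 mm above the bench; the other is on the -x side. Each bead is 5 mm thick and lies along y, 39 mm long. The clips meet them about 8 mm above home, and need a steady push of about 5 to 16 N in all to snap past.
- bucket_home (a point): Where the cover's origin (centre of its underside) lies when fully home: on the bucket's axis, 43 mm above the bench.
- cradle: Fixed grey cradle, floor 56 x 90 x 6 mm, with upright cheeks 52 mm long (x), 5 thick, 46 high at y = +-38.5 mm. Origin: centre of its underside. The cover starts on its floor between the cheeks (3 mm to spare each), x along the cradle's x, clips free at the open ends. Bucket and cradle stand left and right, either way; midway between them 100 mm of bench is clear.
- slide_box: Bystander: green card slide box, 35 x 86 x 29 mm. Origin: centre of its underside.
- beaker: Bystander: small white plastic beaker, 54 mm across, 62 mm high. Origin: centre of its underside.
- marker: Bystander: black and white marker pen lying near the front edge, 11 x 124 x 12 mm. Origin: centre of its underside.
- pink_bottle: Bystander: pink bottle with a white cap, 52 mm across, 100 mm high. Origin: centre of its underside.

How it is judged:
By the outcome, as a careful person would: the job done as asked, in the order asked, and still so for the second after the job is handed in, with the robot touching nothing.
It also fails if it takes over 53 s, if anything falls off the work surface, if the arm or the gripper's body presses on something with over 40 N, if the wrist force passes 120 N, or if a joint passes its speed limit or range.

## Working session

There is one attempt and no reset: what is moved stays moved. The work goes in short steps, Python scripts to look and compute and a tool call to move; the robot and the scene stay as the last step left them, time stands still between calls to the robot, and variables do not carry over. Pictures are saved under pics/ and viewed, and the job is handed in when it is done.

Besides the shell and the picture viewer there is one more tool, called after "Call:" in YAML: its name, and indented under it one key for each argument. carry_out: Moves the arm, as the interface text tells. Its arguments: {"type":"object","properties":{"increments":{"type":"array","items":{"type":"array","items":{"type":"array","items":{"type":"number","minimum":-1,"maximum":1}}}},"hand":{"type":"number"},"squeeze":{"type":"number"}},"required":["increments"]}

```bash
ls; mkdir -p pics; python3 - <<'E'
from rig import sense, optics, r, nets
import cv2,numpy as np
print(sense(), r.tip_reach)
for c in ["scene","top"]:
    f=optics.grab_frame(c); cv2.imwrite(f"pics/{c}0.png",f["img"][:,:,::-1])
    print(c,f["fov_y"],f["cx"],f["cy"],f["R"],f["t"])
    for n in ["cover","clip_1","bucket","bucket_top","bucket_bead","bucket_home","cradle","slide_box","beaker","marker","pink_bottle","clip_1_nose"]:
        print(n,[(np.round(d["point"]),round(d["confidence"],2)) for d in nets.tip_of(n,c)][:3])
E
```

```text
pics
{'clock': 0.0, 'qpos': array([ 1.10863241e+00,  3.53664104e-01,  1.63415999e+00,  4.20845676e-06,
        1.15523334e+00, -2.39079708e-03]), 'qvel': array([-0.00042741,  0.00107418, -0.00234638,  0.00020166,  0.00044143,
        0.0012132 ]), 'joint_efforts': array([-4.96754583e-04, -6.05248189e+01, -3.42068374e+01, -1.68762022e-04,
        9.34777607e-03,  1.81977663e-05]), 'eef_pos': array([277.12385699, 559.67652629, 252.54064779]), 'tcp_rot': array([-3.14012788e+00, -7.34976749e-06,  2.68181783e+00]), 'contact_force': array([ 0.80449693, -0.12173155,  0.65367603]), 'wrist_torque': array([-0.00830145,  0.03138004, -0.00405577]), 'opening': 1.0030415288509644} 22.0
scene 54.990484231595545 325.7373410325773 233.47132164866025 [[ 0.91665216 -0.39945123  0.01369414]
 [-0.23694973 -0.57070097 -0.78622848]
 [ 0.32187519  0.71745322 -0.61778414]] [-532.09054242  129.93598453  924.3850683 ]
cover [(array([ 522., -332.,    8.]), 0.57)]
clip_1 [(array([ 488., -338.,   39.]), 0.69), (array([ 552., -332.,   40.]), 0.45)]
bucket [(array([547., -32.,   5.]), 0.67)]
bucket_top [(array([545
[... 527 characters left out ...]
29 -0.00467469]
 [-0.96720143  0.07633491 -0.24226922]
 [ 0.24189448 -0.01425794 -0.9701978 ]] [-71.09215514 575.97412098 775.85687124]
cover [(array([ 520., -331.,   11.]), 0.75)]
clip_1 [(array([ 491., -333.,   37.]), 0.63), (array([ 552., -329.,   37.]), 0.5)]
bucket [(array([542., -36.,   2.]), 0.9)]
bucket_top [(array([550., -36.,  71.]), 0.76)]
bucket_bead [(array([572., -28.,  59.]), 0.61)]
bucket_home [(array([544., -32.,  46.]), 0.97)]
cradle []
slide_box [(array([ 707., -154.,    3.]), 0.73), (array([ 711., -326.,   -1.]), 0.18)]
beaker [(array([660., 139.,   3.]), 0.97)]
marker [(array([ 378., -192.,    1.]), 0.78)]
pink_bottle [(array([ 706., -328.,   -2.]), 0.62)]
clip_1_nose []
```

View pics/scene0.png

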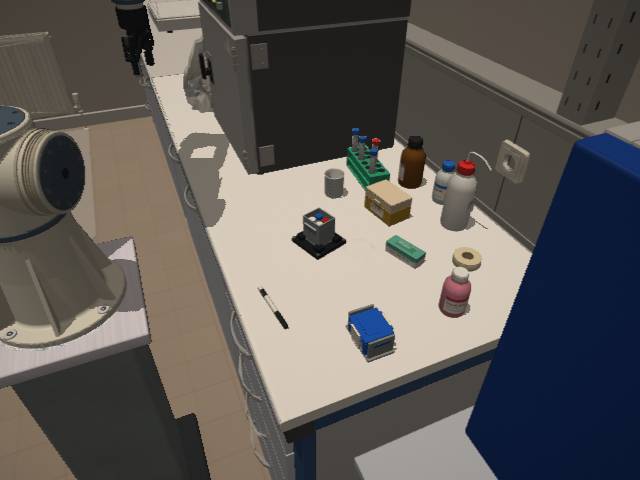

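View pics/top0.png

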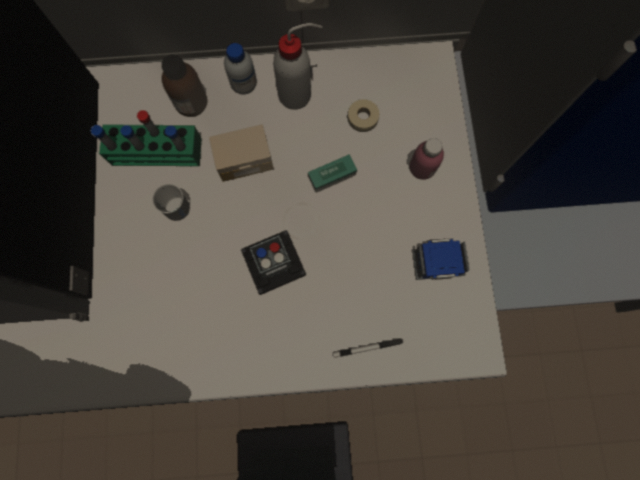

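```bash
cat > h.py <<'E'
from rig import sense, optics, r, nets
import cv2,numpy as np
def cloud(f):
    z=f["range_z"]; fl=240/np.tan(np.radians(f["fov_y"]/2))
    v,u=np.mgrid[0:480,0:640]
    P=np.stack([(u-f["cx"])/fl*z,(v-f["cy"])/fl*z,z],-1)
    W=(P-f["t"])@f["R"]   # R^T (P-t)
    return W
def proj(f,X):
    fl=240/np.tan(np.radians(f["fov_y"]/2))
    c=np.asarray(X)@f["R"].T+f["t"]
    return np.stack([c[...,0]/c[...,2]*fl+f["cx"],c[...,1]/c[...,2]*fl+f["cy"]],-1)
E
python3 - <<'E'
from h import *
fs={c:optics.grab_frame(c) for c in ["scene","top"]}
np.save("f0.npy",fs,allow_pickle=True)
for c,f in fs.items():
    W=cloud(f); ok=f["range_z"]>0
    tab=ok&(abs(W[...,2])<8)&(W[...,0]>350)&(W[...,0]<800)&(abs(W[...,1])<400)
    print(c,"cam",-f["R"].T@f["t"],"bench z",np.median(W[tab][:,2]),W[tab][:,2].std())
    for n,(x,y) in dict(cover=(520,-331),bucket=(545,-34)).items():
        m=ok&(abs(W[...,0]-x)<60)&(abs(W[...,1]-y)<60)&(W[...,2]>12)
        p=W[m]; print(n,len(p),np.histogram(p[:,2],bins=np.arange(10,90,4)))
        uv=proj(f,[x,y,30]).astype(int)
        im=f["img"][uv[1]-45:uv[1]+45,uv[0]-50:uv[0]+50,::-1]
        cv2.imwrite(f"pics/z_{c}_{n}.png",cv2.resize(im,None,fx=6,fy=6,interpolation=cv2.INTER_CUBIC))
E
cd pics; python3 -c "
import cv2,numpy as np
a=[cv2.resize(cv2.imread(f'z_{c}_{n}.png'),(400,360)) for c in ['scene','top'] for n in ['cover','bucket']]
cv2.imwrite('zz.png',np.clip(1.6*np.vstack([np.hstack(a[:2]),np.hstack(a[2:])])[:600],0,255))" 
```

```text
scene cam [ 220.99362547 -801.59266897  680.51632636] bench z 1.2875654842084792 1.3723646566542695
cover 1701 (array([ 20,  53,  61,  66,  65,  57,  63, 245, 950, 120,   1,   0,   0,
         0,   0,   0,   0,   0,   0]), array([10, 14, 18, 22, 26, 30, 34, 38, 42, 46, 50, 54, 58, 62, 66, 70, 74,
       78, 82, 86]))
bucket 1242 (array([104,  71, 104, 100,  40,  46,  41,  49,  41,  51,  47,  39,  75,
       102, 159,  98,  75,   0,   0]), array([10, 14, 18, 22, 26, 30, 34, 38, 42, 46, 50, 54, 58, 62, 66, 70, 74,
       78, 82, 86]))
top cam [ 363.89684631 -103.7822885   891.94309742] bench z 0.2326777731078014 1.6442314317836848
cover 1833 (array([  9,  22,  28,  20,  29,  46,  77, 510, 994,  97,   1,   0,   0,
         0,   0,   0,   0,   0,   0]), array([10, 14, 18, 22, 26, 30, 34, 38, 42, 46, 50, 54, 58, 62, 66, 70, 74,
       78, 82, 86]))
bucket 1574 (array([203,  95, 241, 107,  22,  26,  25,  23,  21,  26,  32,  32,  91,
       188, 209, 132, 101,   0,   0]), array([10, 14, 18, 22, 26, 30, 34, 38, 42, 46, 50, 54, 58, 62, 66, 70, 74,
       78, 82, 86]))[ WARN:0@0.103] global loadsave.cpp:1063 imwrite_ Unsupported depth image for selected encoder is fallbacked to CV_8U.
```

View pics/zz.png

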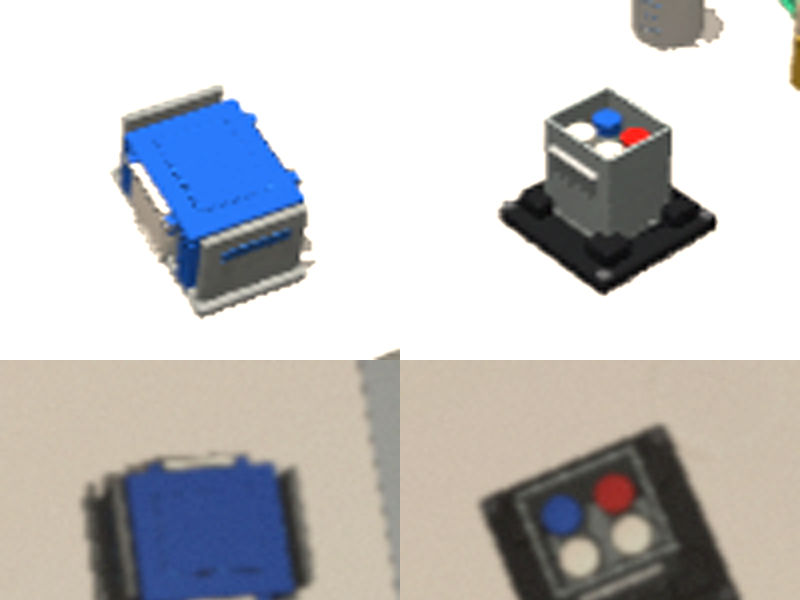

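```bash
cat > fit.py <<'E'
from h import *
from scipy.optimize import minimize
def box(sx,sy,z0,z1): return np.array([[a*sx/2,b*sy/2,z] for a in(-1,1) for b in(-1,1) for z in(z0,z1)],float)
def place(P,p,z=0,):
    c,s=np.cos(p[2]),np.sin(p[2]); R=np.array([[c,-s,0],[s,c,0],[0,0,1]])
    return P@R.T+[p[0],p[1],z]
S=4
def render(f,boxes,roi):
    u0,v0,u1,v1=roi; im=np.zeros(((v1-v0)*S,(u1-u0)*S),np.uint8)
    for b in boxes:
        q=(proj(f,b)-[u0,v0]+.5)*S-.5
        h=cv2.convexHull((q*16).round().astype(np.int32))
        cv2.fillConvexPoly(im,h,255,shift=4)
    return cv2.resize(im,(u1-u0,v1-v0),interpolation=cv2.INTER_AREA)/255.
def fit(fs,masks,rois,boxes,p0,z=0):
    def cost(p):
        return sum(np.abs(render(fs[c],[place(b,p,z) for b in boxes],rois[c])-masks[c]).sum() for c in fs)
    best=None
    for dy in(-.1,0,.1):
        s=np.array([[0,0,0],[4,0,0],[0,4,0],[0,0,.08]])+np.array(p0)+[0,0,dy]
        o=minimize(cost,p0,method="Nelder-Mead",options=dict(initial_simplex=s,xatol=.02,fatol=.05,maxiter=400))
        if best is None or o.fun<best.fun: best=o
    return best.x,best.fun
E
python3 - <<'E'
from fit import *
fs=np.load("f0.npy",allow_pickle=True).item()
def roi(f,x,y,w=48):
    uv=proj(f,[x,y,30]).astype(int); return (uv[0]-w,uv[1]-w,uv[0]+w,uv[1]+w)
for c,f in fs.items():
  for n,(x,y) in dict(bucket=(545,-34),cover=(520,-331)).items():
    u0,v0,u1,v1=roi(f,x,y); im=f["img"][v0:v1,u0:u1].astype(int)
    W=cloud(f)[v0:v1,u0:u1]; rr={c:(u0,v0,u1,v1)}
    near=np.hypot(W[...,0]-x,W[...,1]-y)<85
    if n=="bucket":
        br=im.max(-1); bench=np.median(br[W[...,2]<5]); m=(br<.72*bench)|(W[...,2]>14)&(f["range_z"][v0:v1,u0:u1]>0); m&=near
        k,l,st,_=cv2.connectedComponentsWithStats(m.astype(np.uint8)); m=l==1+np.argmax(st[1:,4])
        m=cv2.morphologyEx(m.astype(np.uint8),cv2.MORPH_CLOSE,np.ones((5,5)))
        boxes=[box(92,92,0,10),box(49,55,0,74)]; p0=[x,y,.3]
    else:
        m=(im[...,2]>im[...,0]*1.8)&(im[...,2]>im[...,1]*1.3)&(W[...,2]>36)
        m=m.astype(np.uint8); boxes=[box(58,66,39,42)]; p0=[x,y,0.05]
    p,e=fit({c:f},{c:m*1.},rr,boxes,p0)
    print(c,n,p.round(2),np.degrees(p[2]).round(2),"err",e.round(1),m.sum())
    ov=f["img"][v0:v1,u0:u1,::-1].copy(); ov=cv2.resize(ov,None,fx=4,fy=4,interpolation=cv2.INTER_CUBIC)
    ov=np.clip(ov*1.5,0,255).astype(np.uint8)
    for b in boxes:
        q=((proj(f,place(b,p))-[u0,v0]+.5)*4-.5).round().astype(int)
        cv2.polylines(ov,[cv2.convexHull(q)],True,(0,255,0),1)
        cv2.polylines(ov,[q[[1,3,7,5]]],True,(0,255,255),1)
    mm=cv2.resize(m*255,None,fx=4,fy=4,interpolation=0)
    cv2.imwrite(f"pics/o_{c}_{n}.png",np.hstack([ov,cv2.cvtColor(mm,cv2.COLOR_GRAY2BGR)]))
E
cd pics; python3 -c "
import cv2,numpy as np
a=[cv2.imread(f'o_{c}_{n}.png')[:,:384] for c in ['scene','top'] for n in ['cover','bucket']]
cv2.imwrite('oo.png',cv2.resize(np.vstack([np.hstack(a[:2]),np.hstack(a[2:])]),(600,600)))"
```

```text
scene bucket [ 5.4728e+02 -3.3060e+01  3.3000e-01] 18.95 err 56.2 1644
scene cover [ 5.2294e+02 -3.3159e+02  1.0000e-02] 0.79 err 92.3 986
top bucket [ 5.4621e+02 -3.4020e+01  3.3000e-01] 18.98 err 56.9 2601
top cover [ 522.63 -331.6    -0.  ] -0.19 err 96.2 1211
```

View pics/oo.png

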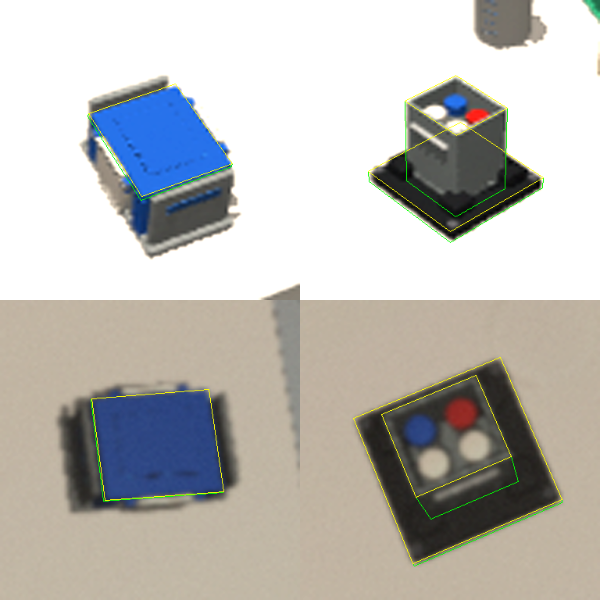

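```bash
cat > plan.py <<'E'
import sys
from h import *
from scipy.spatial.transform import Rotation as Ro
def plan(x,y,z,yawdeg):
    s=sense(); R=Ro.from_euler("xyz",s["tcp_rot"])
    T=Ro.from_euler("xyz",[np.pi,0,np.radians(yawdeg)])
    d=R.inv().apply(np.array([x,y,z])-s["eef_pos"]); rv=(R.inv()*T).as_rotvec()
    print("t %.2f pos %s yaw %.2f roll %.2f pitch %.2f op %.3f F %s"%(s["clock"],s["eef_pos"].round(1),np.degrees(s["tcp_rot"][2]),np.degrees(s["tcp_rot"][0]),np.degrees(s["tcp_rot"][1]),s["opening"],s["contact_force"].round(1)))
    print("shift",(d/400).round(4),"turn",(np.degrees(rv)/60).round(4),"rows>=",max(np.linalg.norm(d)/41.7,np.degrees(np.linalg.norm(rv))/7.16).round(1))
if __name__=="__main__": plan(*map(float,sys.argv[1:5]))
E
python3 - <<'E'
from h import *
fs=np.load("f0.npy",allow_pickle=True).item()
for c,f in fs.items():
    W=cloud(f); m=(f["range_z"]>0)&(W[...,2]>100)&(W[...,0]>200)
    for y in range(-500,700,100):
        k=m&(W[...,1]>=y)&(W[...,1]<y+100); p=W[k]
        if len(p)>20: print(c,y,np.percentile(p[:,0],[0,1,5]).round(),p[:,2].max().round(), len(p))
E
python3 plan.py 330 150 250 90
```

```text
scene -500 [646. 647. 648.] 463.0 741
scene -400 [693. 694. 695.] 104.0 125
scene -300 [971. 973. 974.] 528.0 10914
scene -200 [847. 852. 868.] 493.0 5457
scene -100 [847. 855. 972.] 490.0 6793
scene 0 [852. 870. 975.] 471.0 5341
scene 100 [751. 758. 856.] 452.0 4311
scene 200 [460. 472. 489.] 458.0 25712
scene 300 [455. 463. 466.] 456.0 3227
scene 400 [235. 239. 251.] 436.0 1737
scene 500 [236. 240. 246.] 429.0 2443
scene 600 [287. 289. 299.] 396.0 813
top -500 [647. 649. 653.] 417.0 16732
top -400 [695. 697. 702.] 129.0 573
top -300 [978. 979. 980.] 137.0 670
top -200 [847. 850. 854.] 203.0 1551
top -100 [847. 849. 852.] 203.0 2082
top 0 [858. 863. 871.] 167.0 1799
top 100 [751. 754. 761.] 177.0 2619
top 200 [471. 475. 494.] 319.0 23415
top 300 [471. 472. 472.] 251.0 964
t 1.40 pos [277.4 560.1 253.3] yaw 153.66 roll 180.00 pitch 0.00 op 0.997 F [-0.3  0.4  0.2]
shift [-0.5729 -0.8604  0.0082] turn [1.000e-04 0.000e+00 1.061e+00] rows>= 9.9
```

```bash
python3 plan.py 300 370 255 125
```

```text
t 1.40 pos [277.4 560.1 253.3] yaw 153.66 roll 180.00 pitch 0.00 op 0.997 F [-0.3  0.4  0.2]
shift [-0.2616 -0.4008 -0.0043] turn [1.000e-04 0.000e+00 4.776e-01] rows>= 4.6
```

Call:
carry_out:
  increments:
    - [[-0.2616,-0.4008,-0.0043,0,0,0.4776],[-0.2616,-0.4008,-0.0043,0,0,0.4776],[-0.2616,-0.4008,-0.0043,0,0,0.4776],[-0.2616,-0.4008,-0.0043,0,0,0.4776],[-0.2616,-0.4008,-0.0043,0,0,0.4776]]
  hand: 0
  squeeze: 40

```text
clock: 1.82
eef_pos: [299.4, 366.4, 254.7]
tcp_rot: [-3.14, 0.001, 2.174]
contact_force: [0.2, -0.6, 0.6]
opening: 0.996
```

```bash
python3 plan.py 340 185 250 92
```

```text
t 1.82 pos [299.4 366.4 254.7] yaw 124.54 roll -179.92 pitch 0.06 op 0.996 F [ 0.2 -0.6  0.6]
shift [-0.4311 -0.1736  0.0125] turn [-0.001   0.0014  0.5423] rows>= 4.5
```

Call:
carry_out:
  increments:
    - [[-0.431,-0.1736,0.0125,0,0,0.54],[-0.431,-0.1736,0.0125,0,0,0.54],[-0.431,-0.1736,0.0125,0,0,0.54],[-0.431,-0.1736,0.0125,0,0,0.54],[-0.431,-0.1736,0.0125,0,0,0.54]]

```text
clock: 2.23
eef_pos: [341.8, 185.4, 250.0]
tcp_rot: [3.141, 0.001, 1.608]
contact_force: [-0.0, 0.9, -0.4]
opening: 0.999
```

```bash
python3 plan.py 390 0 230 90
```

```text
t 2.23 pos [341.8 185.4 250. ] yaw 92.16 roll 179.99 pitch 0.07 op 0.999 F [-0.   0.9 -0.4]
shift [-0.4678  0.103   0.0505] turn [0.0002 0.0011 0.036 ] rows>= 4.6
```

Call:
carry_out:
  increments:
    - [[-0.468,0.103,0.05,0,0,0.036],[-0.468,0.103,0.05,0,0,0.036],[-0.468,0.103,0.05,0,0,0.036],[-0.468,0.103,0.05,0,0,0.036],[-0.468,0.103,0.05,0,0,0.036]]

```text
clock: 2.65
eef_pos: [392.0, 0.7, 230.1]
tcp_rot: [3.141, 0.001, 1.578]
contact_force: [1.1, 1.1, 0.6]
opening: 1.001
```

```bash
python3 plan.py 460 -180 190 90
```

```text
t 2.65 pos [392.    0.7 230.1] yaw 90.39 roll 179.94 pitch 0.04 op 1.001 F [1.1 1.1 0.6]
shift [-0.4529  0.1668  0.1006] turn [0.0009 0.0007 0.0065] rows>= 4.7
```

Call:
carry_out:
  increments:
    - [[-0.453,0.167,0.1,0,0,0.0065],[-0.453,0.167,0.1,0,0,0.0065],[-0.453,0.167,0.1,0,0,0.0065],[-0.453,0.167,0.1,0,0,0.0065],[-0.453,0.167,0.1,0,0,0.0065]]

```text
clock: 3.07
eef_pos: [460.6, -180.0, 189.6]
tcp_rot: [3.141, 0.001, 1.571]
contact_force: [0.4, -0.8, 1.0]
opening: 1.0
```

```bash
python3 plan.py 522.8 -331.5 130 90.2; python3 -c "
from rig import r;print(r.tip_reach)"
```

```text
t 3.07 pos [ 460.6 -180.   189.6] yaw 89.99 roll 179.95 pitch 0.04 op 1.000 F [ 0.4 -0.8  1. ]
shift [-0.3785  0.1554  0.1493] turn [ 0.0008  0.0007 -0.0035] rows>= 4.2
22.0
```

Call:
carry_out:
  increments:
    - [[-0.3785,0.1554,0.149,0,0,-0.0035],[-0.3785,0.1554,0.149,0,0,-0.0035],[-0.3785,0.1554,0.149,0,0,-0.0035],[-0.3785,0.1554,0.149,0,0,-0.0035],[-0.3785,0.1554,0.149,0,0,-0.0035]]

```text
clock: 3.48
eef_pos: [523.4, -333.1, 128.2]
tcp_rot: [3.141, 0.001, 1.573]
contact_force: [0.2, 0.7, 0.5]
opening: 1.001
```

```bash
cat > look.py <<'E'
import sys
from h import *
tag,x,y,z,w=sys.argv[1],*map(float,sys.argv[2:6])
o=[]
for c in ["scene","top"]:
    f=optics.grab_frame(c); np.save(f"f_{tag}_{c}.npy",f,allow_pickle=True)
    u,v=proj(f,[x,y,z]).astype(int); w=int(w)
    im=f["img"][max(v-w,0):v+w,max(u-w,0):u+w,::-1]
    o.append(np.clip(cv2.resize(im,(400,400),interpolation=cv2.INTER_CUBIC)*1.5,0,255))
cv2.imwrite(f"pics/{tag}.png",np.hstack(o).astype(np.uint8))
E
python3 look.py a1 522.8 -331.5 80 80; python3 plan.py 522.8 -331.5 42 90.2
```

```text
t 3.58 pos [ 521.9 -329.6  129.1] yaw 90.14 roll -179.93 pitch -0.04 op 1.002 F [-0.8  0.4  0.6]
shift [-0.005   0.0024  0.2179] turn [-0.0012 -0.0007 -0.001 ] rows>= 2.1
```

View pics/a1.png

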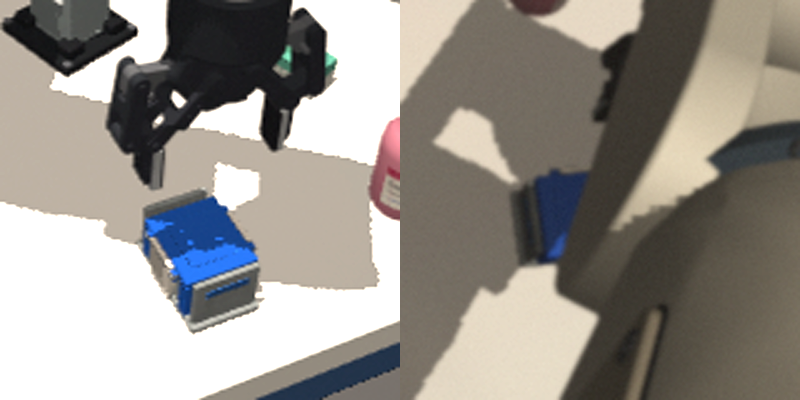

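```bash
python3 - <<'E'
from h import *
f=np.load("f_a1_scene.npy",allow_pickle=True).item()
W=cloud(f); u,v=proj(f,[522.8,-331.5,80]).astype(int)
m=np.zeros((480,640),bool); m[v-80:v+20,u-60:u+70]=1
m&=(W[...,2]>60)&(W[...,1]>-400)&(W[...,1]<-270)
p=W[m]
for lo,hi in((440,490),(490,555),(555,610)):
    q=p[(p[:,0]>lo)&(p[:,0]<hi)]; o=q[np.argsort(q[:,2])][:40]
    print(lo,len(q),o[:8].round(0).tolist())
for zz in (95,100,105,110,115,120): 
    print(zz,proj(f,[522.8-42,-331.5,zz]).round(1),proj(f,[522.8+42,-331.5,zz]).round(1))
print(u-80,v-80)
E
```

```text
440 1340 [[475.0, -338.0, 121.0], [476.0, -340.0, 124.0], [475.0, -342.0, 124.0], [479.0, -345.0, 124.0], [476.0, -344.0, 125.0], [481.0, -344.0, 126.0], [477.0, -345.0, 126.0], [472.0, -340.0, 127.0]]
490 1616 [[538.0, -342.0, 179.0], [536.0, -343.0, 180.0], [513.0, -344.0, 180.0], [495.0, -331.0, 180.0], [491.0, -352.0, 180.0], [494.0, -328.0, 180.0], [495.0, -324.0, 181.0], [493.0, -351.0, 181.0]]
555 808 [[567.0, -330.0, 121.0], [567.0, -341.0, 121.0], [566.0, -328.0, 121.0], [567.0, -337.0, 122.0], [566.0, -334.0, 122.0], [567.0, -329.0, 123.0], [567.0, -327.0, 123.0], [567.0, -340.0, 123.0]]
95 [350.7 310.4] [393.7 296.5]
100 [350.8 308.3] [394.  294.5]
105 [351.  306.3] [394.3 292.4]
110 [351.1 304.3] [394.6 290.4]
115 [351.3 302.2] [394.9 288.3]
120 [351.4 300.1] [395.2 286.3]
291 229
```

Call:
carry_out:
  increments:
    - [[-0.003,0.001,0.08,0,0,0],[-0.003,0.001,0.16,0,0,0],[-0.003,0.001,0.2,0,0,0],[-0.003,0.001,0.23,0,0,0],[-0.003,0.001,0.23,0,0,0]]

```text
clock: 4.0
eef_pos: [521.1, -327.5, 36.8]
tcp_rot: [-3.139, -0.002, 1.576]
contact_force: [-1.5, 0.3, 0.4]
opening: 0.997
```

```bash
python3 look.py a2 522.8 -331.5 50 60; python3 plan.py 522.8 -331.5 36 90.2
```

```text
t 4.10 pos [ 522.8 -328.9   39.3] yaw 90.30 roll 179.98 pitch 0.01 op 1.000 F [-0.3  0.1  0.5]
shift [-0.0066 -0.0001  0.0083] turn [0.0004 0.0002 0.0016] rows>= 0.1
```

View pics/a2.png

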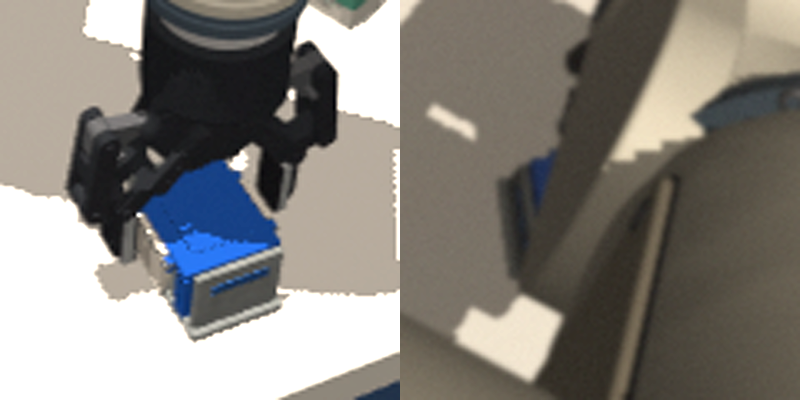

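Call:
carry_out:
  increments:
    - [[-0.0065,0,0.008,0,0,0],[-0.0065,0,0.008,0,0,0],[-0.0065,0,0.008,0,0,0]]

```text
clock: 4.35
eef_pos: [523.1, -332.5, 36.2]
tcp_rot: [3.14, 0.001, 1.575]
contact_force: [-0.6, -0.8, -0.5]
opening: 1.002
```

Call:
carry_out:
  increments:
    - [[0,0,0,0,0,0],[0,0,0,0,0,0],[0,0,0,0,0,0],[0,0,0,0,0,0],[0,0,0,0,0,0]]
  hand: 1
  squeeze: 40

```text
clock: 4.77
eef_pos: [522.8, -332.2, 36.1]
tcp_rot: [3.141, 0.0, 1.575]
contact_force: [-1.7, 1.3, 6.8]
opening: 0.771
```

Call:
carry_out:
  increments:
    - [[0,0,0,0,0,0],[0,0,0,0,0,0],[0,0,0,0,0,0],[0,0,0,0,0,0]]

```text
clock: 5.1
eef_pos: [522.8, -332.3, 36.1]
tcp_rot: [3.141, 0.0, 1.575]
contact_force: [-2.2, 1.8, 6.7]
opening: 0.77
```

```bash
python3 look.py a3 522.8 -331.5 50 60; python3 plan.py 522.8 -331.5 106 90.2
```

```text
t 5.20 pos [ 522.8 -332.3   36.1] yaw 90.25 roll 179.96 pitch 0.02 op 0.774 F [-0.9  0.8  7.2]
shift [ 1.800e-03  1.000e-04 -1.747e-01] turn [0.0007 0.0004 0.0008] rows>= 1.7
```

View pics/a3.png

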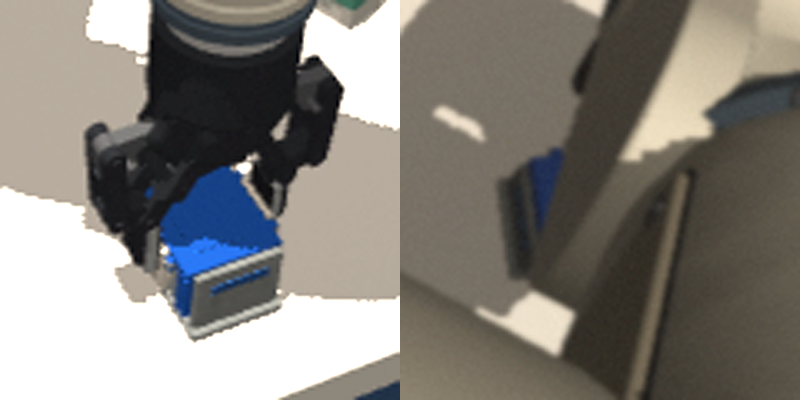

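Call:
carry_out:
  increments:
    - [[0,0,-0.03,0,0,0],[0,0,-0.07,0,0,0],[0,0,-0.12,0,0,0],[0,0,-0.175,0,0,0],[0,0,-0.175,0,0,0]]

```text
clock: 5.62
eef_pos: [524.5, -333.3, 109.8]
tcp_rot: [3.137, 0.003, 1.575]
contact_force: [1.0, -0.9, -1.6]
opening: 0.77
```

```bash
python3 look.py a4 522.8 -331.5 90 70; python3 plan.py 533 -183 100 90.2
```

```text
t 5.72 pos [ 523.  -332.3  106.3] yaw 90.26 roll 179.90 pitch 0.06 op 0.770 F [-0.2 -0.4 -2.3]
shift [0.3732 0.0268 0.0154] turn [0.0016 0.001  0.001 ] rows>= 3.6
```

View pics/a4.png

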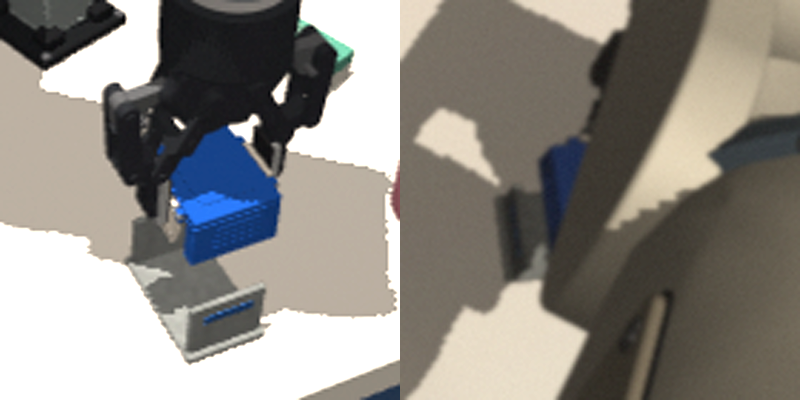

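```bash
python3 plan.py 533 -183 80 109
```

```text
t 5.72 pos [ 523.  -332.3  106.3] yaw 90.26 roll 179.90 pitch 0.06 op 0.770 F [-0.2 -0.4 -2.3]
shift [0.3732 0.0267 0.0654] turn [ 0.0014  0.0013 -0.3123] rows>= 3.6
```

Call:
carry_out:
  increments:
    - [[0.07,0.005,0.01,0,0,-0.06],[0.16,0.011,0.03,0,0,-0.13],[0.25,0.018,0.05,0,0,-0.2],[0.33,0.024,0.06,0,0,-0.27],[0.373,0.0267,0.065,0,0,-0.312]]

```text
clock: 6.13
eef_pos: [530.6, -179.3, 77.1]
tcp_rot: [-3.138, -0.003, 1.907]
contact_force: [-0.2, -0.1, -2.4]
opening: 0.768
```

Call:
carry_out:
  increments:
    - [[0,0,0,0,0,0],[0,0,0.02,0,0,0],[0,0,0.05,0,0,0],[0,0,0.08,0,0,0],[0,0,0.1,0,0,0]]

```text
clock: 6.55
eef_pos: [531.5, -183.5, 37.0]
tcp_rot: [-3.14, -0.001, 1.9]
contact_force: [0.5, -0.8, -2.5]
opening: 0.768
```

```bash
python3 look.py a5 533 -183 40 70; python3 plan.py 533 -183 30 109
```

```text
t 6.65 pos [ 531.  -183.1   36.9] yaw 108.90 roll -179.83 pitch -0.13 op 0.767 F [-0.8 -0.8 -2. ]
shift [-0.0014  0.0049  0.0172] turn [-0.0028 -0.0021 -0.0017] rows>= 0.2
```

View pics/a5.png

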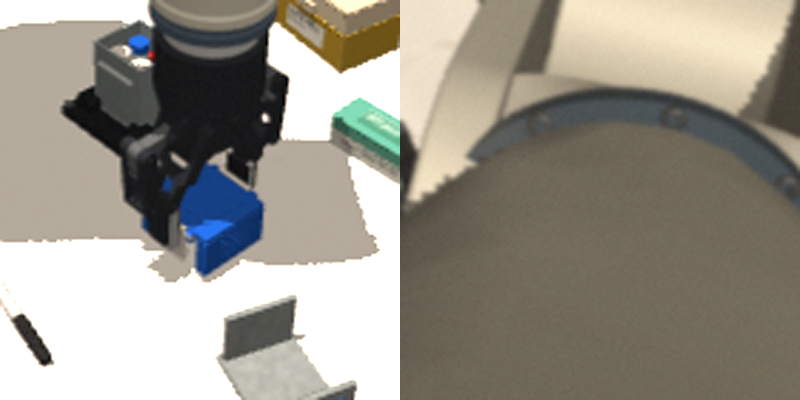

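Above the bench. Creep down until contact.

Call:
carry_out:
  increments:
    - [[0,0,0.005,0,0,0],[0,0,0.01,0,0,0],[0,0,0.0135,0,0,0],[0,0,0.016,0,0,0]]

```text
clock: 6.98
eef_pos: [532.7, -183.0, 33.0]
tcp_rot: [3.141, 0.0, 1.902]
contact_force: [-0.2, -0.2, -1.6]
opening: 0.767
```

Call:
carry_out:
  increments:
    - [[0,0,0.001,0,0,0],[0,0,0.002,0,0,0]]

```text
clock: 7.15
eef_pos: [532.7, -182.8, 32.2]
tcp_rot: [3.141, 0.0, 1.902]
contact_force: [0.0, -0.0, -1.9]
opening: 0.765
```

Call:
carry_out:
  increments:
    - [[0,0,0.0015,0,0,0],[0,0,0.003,0,0,0],[0,0,0.003,0,0,0]]

```text
clock: 7.4
eef_pos: [532.5, -182.7, 30.8]
tcp_rot: [-3.142, -0.0, 1.902]
contact_force: [0.1, 0.9, -1.6]
opening: 0.771
```

Call:
carry_out:
  increments:
    - [[0,0,0.0015,0,0,0],[0,0,0.0025,0,0,0],[0,0,0.0025,0,0,0]]

```text
clock: 7.65
eef_pos: [532.6, -182.8, 30.2]
tcp_rot: [3.142, 0.0, 1.902]
contact_force: [-2.0, 0.6, 2.9]
opening: 0.771
```

Call:
carry_out:
  increments:
    - [[0,0,0,0,0,0],[0,0,0,0,0,0],[0,0,0,0,0,0],[0,0,0,0,0,0],[0,0,0,0,0,0]]
  hand: 0

```text
clock: 8.07
eef_pos: [532.6, -182.8, 29.8]
tcp_rot: [3.142, 0.0, 1.902]
contact_force: [0.4, -0.5, -0.5]
opening: 1.0
```

Call:
carry_out:
  increments:
    - [[0,0,-0.03,0,0,0],[0,0,-0.1,0,0,0],[0,0,-0.18,0,0,0],[0,0,-0.25,0,0,0],[0,0,-0.25,0,0,0]]

```text
clock: 8.48
eef_pos: [535.6, -183.9, 135.9]
tcp_rot: [3.135, 0.005, 1.902]
contact_force: [1.1, -0.8, 0.6]
opening: 1.0
```

```bash
python3 look.py a6 533 -183 40 70; python3 plan.py 532.5 -182.8 130 49
```

```text
t 8.58 pos [ 533.4 -183.1  131.8] yaw 108.98 roll 179.85 pitch 0.12 op 1.002 F [-0.9  0.3 -0.4]
shift [ 0.0014 -0.0019  0.0044] turn [3.300e-03 5.000e-04 9.997e-01] rows>= 8.4
```

View pics/a6.png

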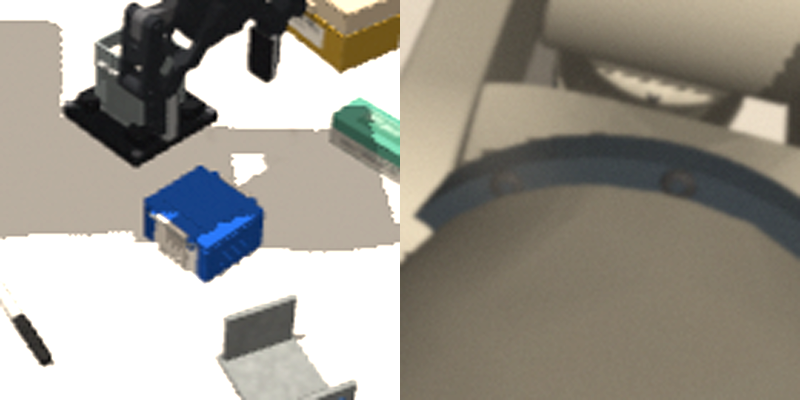

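```bash
cat > fitc.py <<'E'
import sys
from fit import *
def fitcover(fn,x,y,yaw,z,w=45):
    f=np.load(fn,allow_pickle=True).item(); c="s"
    u,v=proj(f,[x,y,z+18]).astype(int); roi=(u-w,v-w,u+w,v+w)
    im=f["img"][v-w:v+w,u-w:u+w].astype(int); W=cloud(f)[v-w:v+w,u-w:u+w]
    near=np.hypot(W[...,0]-x,W[...,1]-y)<56
    blue=(im[...,2]>im[...,0]*1.5)&(im[...,2]>im[...,1]*1.25)
    m=near&(blue|(W[...,2]>z+7))
    m=cv2.morphologyEx(m.astype(np.uint8),cv2.MORPH_OPEN,np.ones((3,3)))
    m=cv2.morphologyEx(m,cv2.MORPH_CLOSE,np.ones((3,3)))
    boxes=[box(58,66,0,36),box(67,30,10,36)]
    p,e=fit({c:f},{c:m*1.},{c:roi},boxes,[x,y,yaw],z)
    ov=np.clip(cv2.resize(f["img"][v-w:v+w,u-w:u+w,::-1],None,fx=4,fy=4,interpolation=cv2.INTER_CUBIC)*1.5,0,255).astype(np.uint8)
    for b in boxes:
        q=((proj(f,place(b,p,z))-[u-w,v-w]+.5)*4-.5).round().astype(int)
        cv2.polylines(ov,[cv2.convexHull(q)],True,(0,255,0),1)
    mm=cv2.cvtColor(cv2.resize(m*255,None,fx=4,fy=4,interpolation=0),cv2.COLOR_GRAY2BGR)
    cv2.imwrite("pics/"+fn[:-4]+"_fit.png",np.hstack([ov,mm]))
    print(fn,p.round(2),np.degrees(p[2]).round(2),"err",e,m.sum())
    return p
if __name__=="__main__": fitcover(sys.argv[1],*map(float,sys.argv[2:6]))
E
python3 fitc.py f_a6_scene.npy 533 -183 .33 0
```

```text
f_a6_scene.npy [ 5.3489e+02 -1.8128e+02  3.5000e-01] 19.92 err 259.64313725490194 1264
```

View pics/f_a6_scene_fit.png

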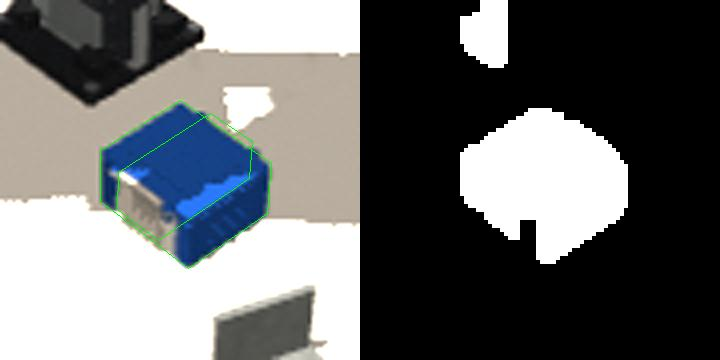

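```bash
python3 - <<'E'
s=open('fitc.py').read()
s=s.replace('''    m=near&(blue|(W[...,2]>z+7))
    m=cv2.morphologyEx(m.astype(np.uint8),cv2.MORPH_OPEN,np.ones((3,3)))
    m=cv2.morphologyEx(m,cv2.MORPH_CLOSE,np.ones((3,3)))
    boxes=[box(58,66,0,36),box(67,30,10,36)]''','''    m=(near&blue).astype(np.uint8)
    k,l,st,_=cv2.connectedComponentsWithStats(m); l=(l==1+np.argmax(st[1:,4])).astype(np.uint8)
    pts=cv2.findNonZero(l)[:,0]
    m=np.zeros_like(l); cv2.fillConvexPoly(m,cv2.convexHull(pts),1)
    boxes=[box(58,66,0,36)]''')
open('fitc.py','w').write(s)
E
python3 fitc.py f_a6_scene.npy 533 -183 .33 0
```

```text
f_a6_scene.npy [ 5.3531e+02 -1.8149e+02  3.4000e-01] 19.36 err 53.02745098039216 1136
```

View pics/f_a6_scene_fit.png

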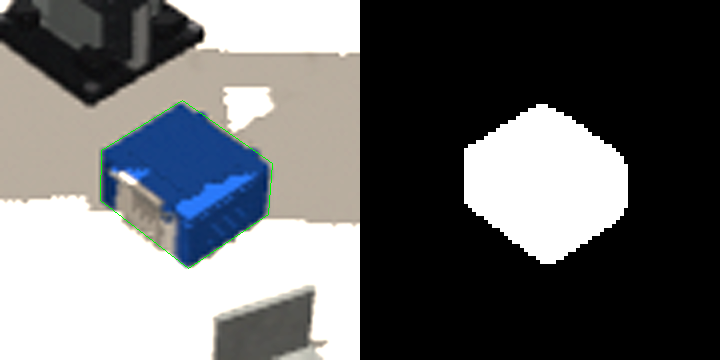

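Call:
carry_out:
  increments:
    - [[0.0014,-0.0019,0.0044,0,0,0.75],[0.0014,-0.0019,0.0044,0,0,0.75],[0.0014,-0.0019,0.0044,0,0,0.75],[0.0014,-0.0019,0.0044,0,0,0.75],[0.0014,-0.0019,0.0044,0,0,0.75]]

```text
clock: 9.0
eef_pos: [530.7, -182.2, 126.9]
tcp_rot: [-3.139, -0.0, 1.271]
contact_force: [-0.8, -0.6, -0.7]
opening: 0.999
```

Call:
carry_out:
  increments:
    - [[0,0,0,0,0,0.75],[0,0,0,0,0,0.75],[0,0,0,0,0,0.75],[0,0,0,0,0,0.75],[0,0,0,0,0,0.75]]

```text
clock: 9.42
eef_pos: [530.7, -182.2, 126.9]
tcp_rot: [-3.14, 0.001, 0.646]
contact_force: [0.2, -0.5, -0.5]
opening: 1.002
```

```bash
python3 look.py a7 533 -183 60 75; python3 fitc.py f_a7_scene.npy 533 -183 .33 0; python3 plan.py 532.5 -182.8 80 18.98
```

```text
f_a7_scene.npy [ 5.3531e+02 -1.8149e+02  3.4000e-01] 19.36 err 53.02745098039216 1136
t 9.52 pos [ 530.8 -182.2  127. ] yaw 37.23 roll -179.90 pitch 0.07 op 0.999 F [-0.2  0.2 -0.8]
shift [0.0027 0.004  0.1176] turn [-0.0015  0.0014  0.3042] rows>= 2.5
```

View pics/a7.png

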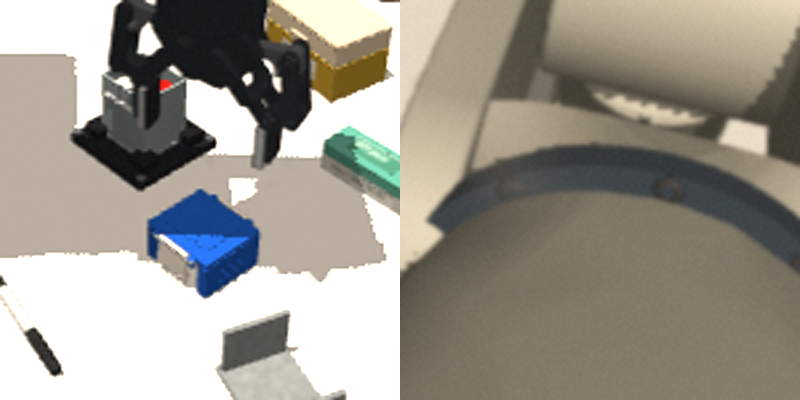

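Call:
carry_out:
  increments:
    - [[0.002,0.003,0.03,0,0,0.1],[0.0027,0.004,0.08,0,0,0.2],[0.0027,0.004,0.1176,0,0,0.304],[0.0027,0.004,0.1176,0,0,0.304],[0.0027,0.004,0.1176,0,0,0.304]]

```text
clock: 9.93
eef_pos: [532.5, -182.8, 80.1]
tcp_rot: [-3.14, 0.002, 0.34]
contact_force: [-0.8, -0.1, -0.0]
opening: 1.001
```

Call:
carry_out:
  increments:
    - [[0,0,0,0,0,0],[0,0,0,0,0,0]]

```text
clock: 10.1
eef_pos: [534.0, -183.3, 81.8]
tcp_rot: [3.141, -0.001, 0.337]
contact_force: [0.4, -0.3, 0.5]
opening: 1.003
```

```bash
python3 plan.py 532.6 -182.8 24 18.98
```

```text
t 10.10 pos [ 534.  -183.3   81.8] yaw 19.33 roll 179.96 pitch -0.05 op 1.003 F [ 0.4 -0.3  0.5]
shift [-0.003  -0.0025  0.1446] turn [ 0.0007 -0.0009  0.0059] rows>= 1.4
```

Call:
carry_out:
  increments:
    - [[-0.002,-0.0015,0.04,0,0,0.006],[-0.002,-0.0015,0.08,0,0,0.006],[-0.002,-0.0015,0.12,0,0,0.006],[-0.002,-0.0015,0.142,0,0,0.006],[-0.002,-0.0015,0.142,0,0,0.006]]

```text
clock: 10.52
eef_pos: [531.8, -182.6, 23.2]
tcp_rot: [-3.14, 0.001, 0.329]
contact_force: [-0.2, -0.1, -0.7]
opening: 1.004
```

Call:
carry_out:
  increments:
    - [[0,0,0,0,0,0],[0,0,0,0,0,0],[0,0,0,0,0,0],[0,0,0,0,0,0]]

```text
clock: 10.85
eef_pos: [533.1, -183.0, 25.1]
tcp_rot: [3.141, -0.001, 0.328]
contact_force: [-0.9, -0.2, 0.6]
opening: 1.002
```

```bash
python3 look.py a8 533 -183 30 60;python3 plan.py 532.6 -182.8 24 18.98
```

```text
t 10.95 pos [ 532.9 -182.9   24.8] yaw 18.77 roll 179.96 pitch -0.05 op 0.998 F [-0.  -0.5  0.9]
shift [-0.0006 -0.0006  0.0021] turn [ 0.0006 -0.0008 -0.0035] rows>= 0.0
```

View pics/a8.png

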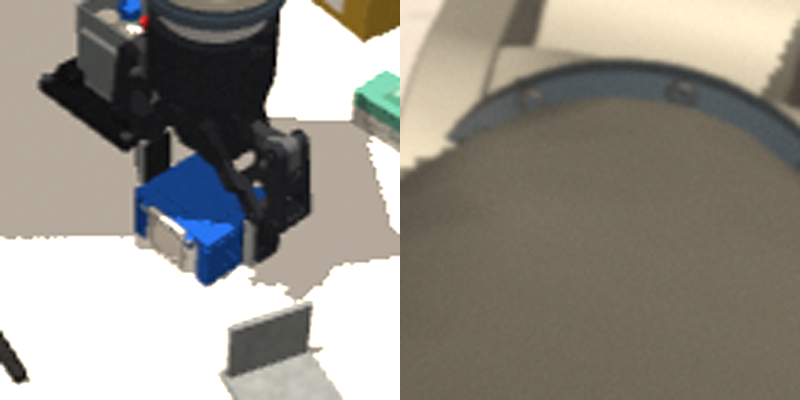

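Straddling the plain sides. Close with a firm grip (also correct by −0.3 mm).

Call:
carry_out:
  increments:
    - [[-0.0006,-0.0005,0.002,0,0,-0.003],[-0.0006,-0.0005,0.002,0,0,-0.003],[-0.0006,-0.0005,0.002,0,0,-0.003],[-0.0006,-0.0005,0.002,0,0,-0.003],[-0.0006,-0.0005,0.002,0,0,-0.003]]
  hand: 1
  squeeze: 70

```text
clock: 11.37
eef_pos: [532.3, -182.7, 23.9]
tcp_rot: [3.142, -0.0, 0.331]
contact_force: [-1.4, 0.1, 6.7]
opening: 0.76
```

Call:
carry_out:
  increments:
    - [[0,0,0,0,0,0],[0,0,0,0,0,0],[0,0,0,0,0,0],[0,0,0,0,0,0]]

```text
clock: 11.7
eef_pos: [532.2, -182.7, 23.9]
tcp_rot: [3.142, -0.0, 0.331]
contact_force: [-0.2, 0.8, 7.0]
opening: 0.755
```

Call:
carry_out:
  increments:
    - [[0,0,-0.03,0,0,0],[0,0,-0.08,0,0,0],[0,0,-0.14,0,0,0],[0,0,-0.2,0,0,0],[0,0,-0.23,0,0,0]]

```text
clock: 12.12
eef_pos: [533.2, -183.0, 118.4]
tcp_rot: [3.14, -0.002, 0.331]
contact_force: [0.5, -0.2, -1.2]
opening: 0.762
```

```bash
python3 look.py a9 533 -183 100 70;python3 plan.py 545 -34 120 18.97
```

```text
t 12.22 pos [ 533.6 -183.2  117.8] yaw 18.94 roll 179.85 pitch -0.20 op 0.761 F [-0.2  0.2 -3.1]
shift [ 0.148  -0.3435 -0.006 ] turn [ 0.0026 -0.0033 -0.0005] rows>= 3.6
```

View pics/a9.png

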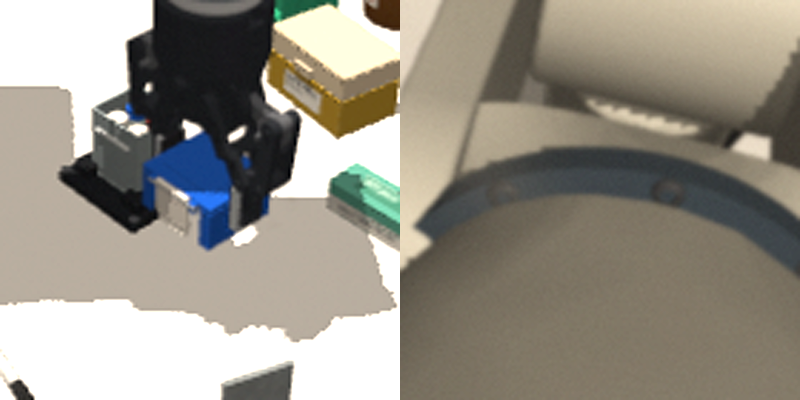

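Call:
carry_out:
  increments:
    - [[0.03,-0.07,-0.003,0,0,0],[0.07,-0.15,-0.006,0,0,0],[0.1,-0.23,-0.006,0,0,0],[0.13,-0.3,-0.006,0,0,0],[0.148,-0.343,-0.006,0,0,0]]

```text
clock: 12.63
eef_pos: [542.6, -31.1, 116.4]
tcp_rot: [-3.14, 0.002, 0.331]
contact_force: [0.5, -1.3, -1.7]
opening: 0.76
```

Call:
carry_out:
  increments:
    - [[0,0,0,0,0,0],[0,0,0,0,0,0],[0,0,0,0,0,0],[0,0,0,0,0,0]]

```text
clock: 12.97
eef_pos: [543.3, -34.6, 117.2]
tcp_rot: [-3.141, 0.001, 0.33]
contact_force: [0.4, -0.3, -0.5]
opening: 0.756
```

```bash
python3 look.py b1 545 -34 80 60;python3 plan.py 545 -34 120 18.97;  python3 fitc.py f_b1_scene.npy 545 -34 .33 96.1
```

```text
t 13.07 pos [543.5 -34.7 117.5] yaw 18.87 roll -180.00 pitch 0.03 op 0.760 F [-0.1  0.1 -1.6]
shift [ 0.0041 -0.0004 -0.0062] turn [-0.      0.0004 -0.0017] rows>= 0.1
f_b1_scene.npy [ 5.4386e+02 -3.7070e+01  3.3000e-01] 18.86 err 297.1411764705882 729
```

View pics/b1.png

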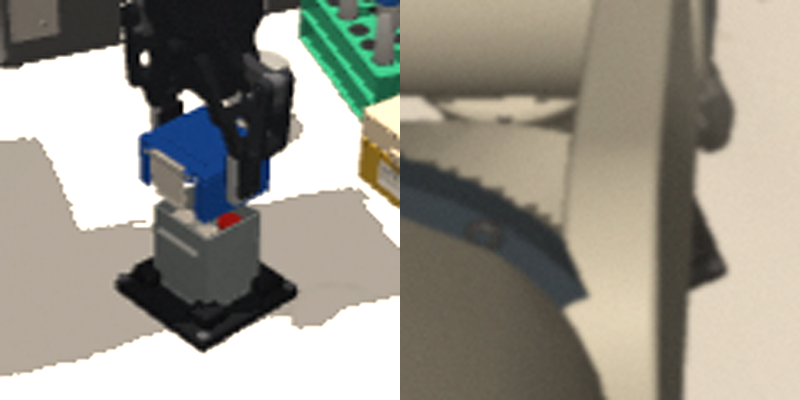

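View pics/f_b1_scene_fit.png

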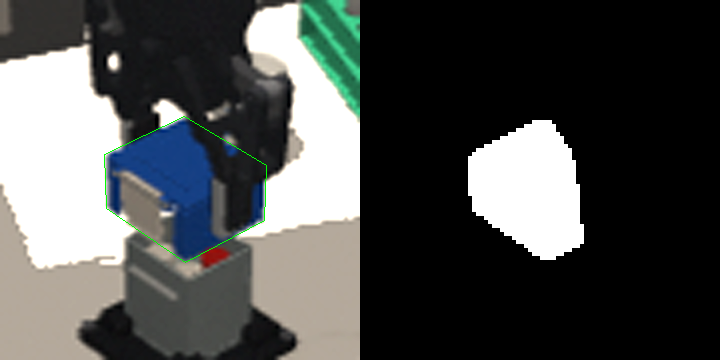

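```bash
cat > fitw.py <<'E'
from fit import *
def fitw(fn,x,y,yaw,z,polys,w=45,fy=None):
    f=np.load(fn,allow_pickle=True).item()
    u,v=proj(f,[x,y,z+18]).astype(int); roi=(u-w,v-w,u+w,v+w)
    im=f["img"][v-w:v+w,u-w:u+w].astype(int)
    blue=((im[...,2]>im[...,0]*1.5)&(im[...,2]>im[...,1]*1.25)).astype(float)
    wt=np.ones_like(blue,np.uint8)
    for P in polys: cv2.fillPoly(wt,[(np.array(P)/4).round().astype(np.int32)],0)
    b=box(58,66,0,36)
    # soft colour blend: blueness fraction
    def cost(p,full=False):
        q=[p[0],p[1],p[2] if fy is None else fy]
        R=render(f,[place(b,q,z)],roi); return (np.abs(R-blue)*wt).sum()
    s=np.array([[0,0,0],[3,0,0],[0,3,0],[0,0,.05]])+[x,y,yaw]
    o=minimize(cost,[x,y,yaw],method="Nelder-Mead",options=dict(initial_simplex=s,xatol=.02,fatol=.05,maxiter=400))
    p=o.x
    ov=np.clip(cv2.resize(f["img"][v-w:v+w,u-w:u+w,::-1],None,fx=4,fy=4,interpolation=cv2.INTER_CUBIC)*1.5,0,255).astype(np.uint8)
    q=((proj(f,place(b,p,z))-[u-w,v-w]+.5)*4-.5).round().astype(int)
    cv2.polylines(ov,[cv2.convexHull(q)],True,(0,255,0),1)
    mm=cv2.cvtColor(cv2.resize((blue*255*wt+80*(1-wt)).astype(np.uint8),None,fx=4,fy=4,interpolation=0),cv2.COLOR_GRAY2BGR)
    cv2.imwrite("pics/"+fn[:-4]+"_fw.png",np.hstack([ov,mm]))
    print(fn,p.round(2),np.degrees(p[2]).round(2),"err",o.fun)
E
python3 - <<'E'
from fitw import *
clip=[(112,165),(180,195),(182,262),(112,225)]
grip=[(60,0),(330,0),(310,155),(262,160),(254,185),(252,238),(208,240),(206,190),(190,122),(150,112),(60,112)]
for fy in (None,.3293):
  fitw("f_b1_scene.npy",543.5,-34.7,.33,93.6,[clip,grip],fy=fy)
  fitw("f_a6_scene.npy",533,-183,.33,0,[[(112,165),(180,195),(182,265),(112,225)]],fy=fy)
E
```

```text
f_b1_scene.npy [ 5.467e+02 -3.327e+01  2.600e-01] 15.17 err 33.31372549019608
f_a6_scene.npy [ 5.3437e+02 -1.8192e+02  3.1000e-01] 17.49 err 63.14901960784314
f_b1_scene.npy [ 5.474e+02 -3.286e+01  2.700e-01] 15.64 err 35.14509803921568
f_a6_scene.npy [ 5.3443e+02 -1.8190e+02  3.0000e-01] 17.41 err 63.38823529411764
```

View pics/f_b1_scene_fw.png

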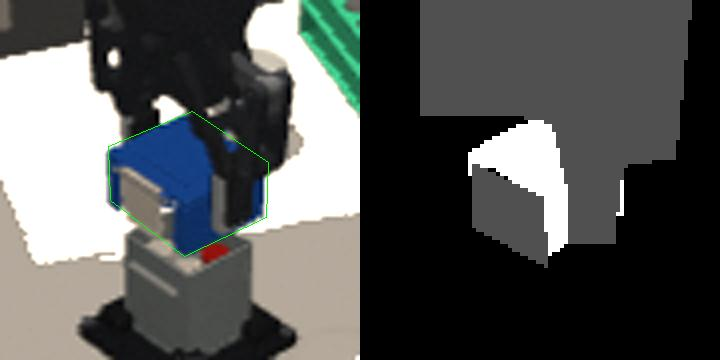

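```bash
sed -i 's/    p=o.x/    p=o.x\n    if fy is not None: p[2]=fy/' fitw.py
python3 - <<'E'
from fitw import *
clip=[(112,165),(180,195),(182,262),(112,225)]
grip=[(60,0),(330,0),(310,155),(262,160),(254,185),(252,238),(208,240),(206,190),(190,122),(150,112),(60,112)]
fitw("f_b1_scene.npy",543.5,-34.7,.33,93.6,[clip,grip],fy=.3293)
fitw("f_b1_scene.npy",543.5,-34.7,.33,94.6,[clip,grip],fy=.3293)
grip=[(60,0),(330,0),(310,155),(265,160),(254,185),(252,240),(208,240),(206,190),(190,122),(150,112),(60,112)]
fitw("f_a9_scene.npy",533.6,-183.2,.33,93.9,[clip,grip],fy=.3293)
E
cd pics; python3 -c "
import cv2,numpy as np
cv2.imwrite('q.png',np.vstack([cv2.imread('f_b1_scene_fw.png'),cv2.imread('f_a9_scene_fw.png')])[:,:600])"
```

```text
f_b1_scene.npy [ 5.474e+02 -3.286e+01  3.300e-01] 18.87 err 35.14509803921568
f_b1_scene.npy [ 5.4698e+02 -3.4070e+01  3.3000e-01] 18.87 err 36.462745098039214
f_a9_scene.npy [ 5.3463e+02 -1.8155e+02  3.3000e-01] 18.87 err 56.6313725490196
```

View pics/q.png

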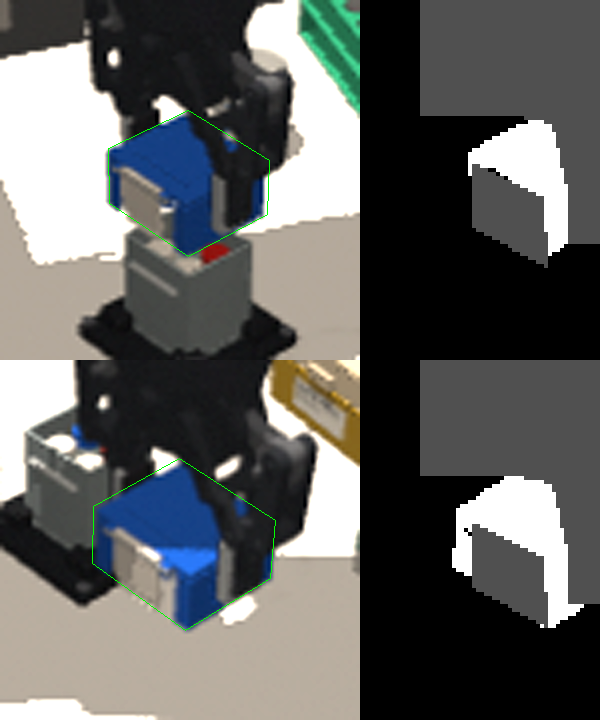

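```bash
python3 plan.py 543.6 -34.6 101.5 18.97
```

```text
t 13.07 pos [543.5 -34.7 117.5] yaw 18.87 roll -180.00 pitch 0.03 op 0.760 F [-0.1  0.1 -1.6]
shift [ 0.0004 -0.0002  0.04  ] turn [-0.      0.0004 -0.0017] rows>= 0.4
```

Call:
carry_out:
  increments:
    - [[0,0,0.01,0,0,-0.0017],[0,0,0.02,0,0,-0.0017],[0,0,0.03,0,0,-0.0017],[0,0,0.038,0,0,-0.0017],[0,0,0.038,0,0,-0.0017]]

```text
clock: 13.48
eef_pos: [543.1, -33.8, 101.7]
tcp_rot: [-3.141, 0.001, 0.332]
contact_force: [-0.6, 0.1, -2.4]
opening: 0.762
```

Call:
carry_out:
  increments:
    - [[0,0,0,0,0,0],[0,0,0,0,0,0],[0,0,0,0,0,0],[0,0,0,0,0,0]]

```text
clock: 13.82
eef_pos: [543.8, -33.7, 102.8]
tcp_rot: [3.141, -0.0, 0.332]
contact_force: [0.6, 0.4, -1.7]
opening: 0.762
```

```bash
python3 look.py b2 545 -34 80 40;python3 plan.py 543.6 -34.6 101.5 18.97
```

```text
t 13.92 pos [543.8 -33.7 102.8] yaw 19.05 roll 179.99 pitch -0.02 op 0.757 F [-0.6  0.1 -1.7]
shift [-0.0012  0.002   0.0032] turn [ 0.0002 -0.0003  0.0013] rows>= 0.0
```

View pics/b2.png

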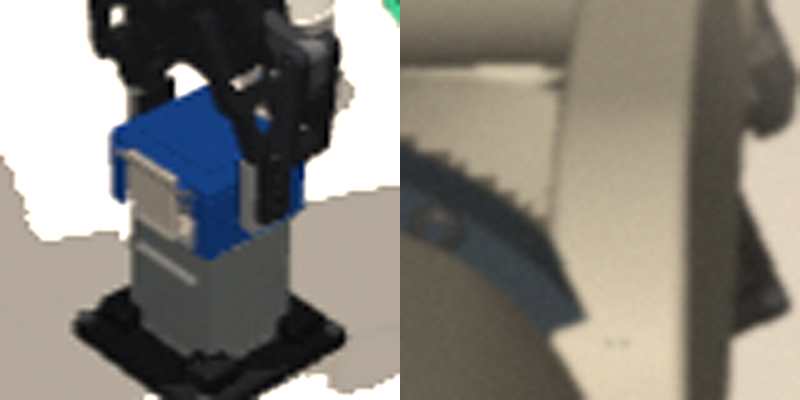

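```bash
python3 - <<'E'
from fit import *
f=np.load("f_b2_scene.npy",allow_pickle=True).item()
u,v=proj(f,[545,-34,80]).astype(int); w=40
im=f["img"]
B=[547.28,-33.06,.3307]
bc=proj(f,place(box(58,66,78.9,114.9),B)); bb=proj(f,place(box(49,55,10,74),B))
print("pred cover cols",bc[:,0].min().round(2),bc[:,0].max().round(2),"bottom corner",bc[bc[:,1].argmax()].round(2), "top row",bc[:,1].min().round(2))
print("pred bucket cols",bb[:,0].min().round(2),bb[:,0].max().round(2))
ov=np.clip(cv2.resize(im[v-w:v+w,u-w:u+w,::-1],None,fx=8,fy=8,interpolation=cv2.INTER_NEAREST)[:600]*1.5,0,255).astype(np.uint8)
for P in(bc,bb):
    q=((P-[u-w,v-w]+.5)*8-.5).round().astype(int); cv2.polylines(ov,[cv2.convexHull(q)],True,(0,255,0),1)
q=((bc-[u-w,v-w]+.5)*8-.5).round().astype(int)
cv2.polylines(ov,[q[[1,3,7,5]]],True,(0,255,255),1)
cv2.imwrite("pics/b2o.png",ov)
E
```

```text
pred cover cols 298.63 338.63 bottom corner [318.67 226.16] top row 189.87
pred bucket cols 302.16 334.9
```

View pics/b2o.png

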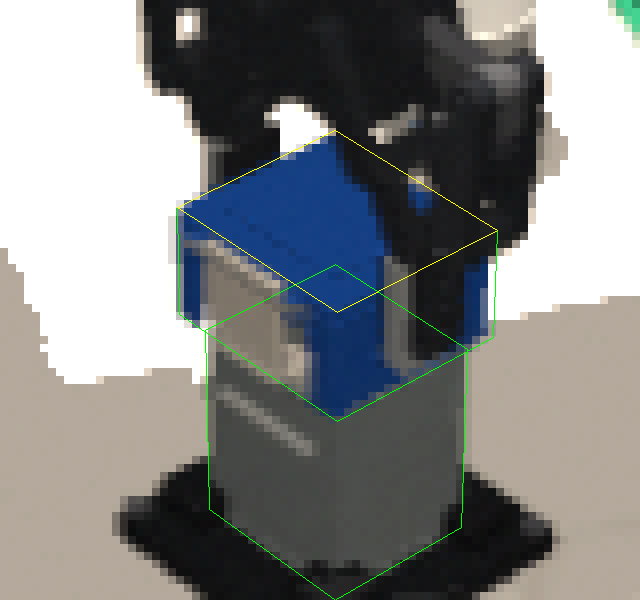

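Call:
carry_out:
  increments:
    - [[0.0009,0.0011,0.003,0,0,0],[0.0009,0.0011,0.007,0,0,0],[0.0009,0.0011,0.011,0,0,0],[0.0009,0.0011,0.013,0,0,0],[0.0009,0.0011,0.015,0,0,0]]

```text
clock: 14.33
eef_pos: [544.1, -34.0, 96.4]
tcp_rot: [-3.141, 0.0, 0.332]
contact_force: [-0.5, 0.2, -2.1]
opening: 0.764
```

Call:
carry_out:
  increments:
    - [[0,0,0.0015,0,0,0],[0,0,0.003,0,0,0],[0,0,0.003,0,0,0]]

```text
clock: 14.58
eef_pos: [544.1, -34.0, 95.3]
tcp_rot: [-3.142, 0.0, 0.332]
contact_force: [0.3, -0.5, -1.7]
opening: 0.76
```

Call:
carry_out:
  increments:
    - [[0,0,0.0025,0,0,0],[0,0,0.005,0,0,0],[0,0,0.0075,0,0,0],[0,0,0.01,0,0,0],[0,0,0.01,0,0,0]]

```text
clock: 15.0
eef_pos: [544.0, -34.0, 91.2]
tcp_rot: [-3.141, 0.0, 0.332]
contact_force: [-0.2, -0.5, -2.3]
opening: 0.759
```

Call:
carry_out:
  increments:
    - [[0,0,0.0025,0,0,0],[0,0,0.005,0,0,0],[0,0,0.0075,0,0,0],[0,0,0.01,0,0,0],[0,0,0.01,0,0,0]]

```text
clock: 15.42
eef_pos: [544.1, -34.0, 87.2]
tcp_rot: [-3.142, 0.0, 0.332]
contact_force: [-0.0, 0.6, -2.9]
opening: 0.76
```

```bash
python3 look.py b3 545 -34 60 40;python3 plan.py 544.2 -34 75 18.97
```

```text
t 15.52 pos [544.1 -34.   87.3] yaw 19.04 roll -180.00 pitch 0.01 op 0.761 F [-0.7 -0.  -1.1]
shift [0.0002 0.     0.0309] turn [-0.      0.0001  0.0012] rows>= 0.3
```

View pics/b3.png

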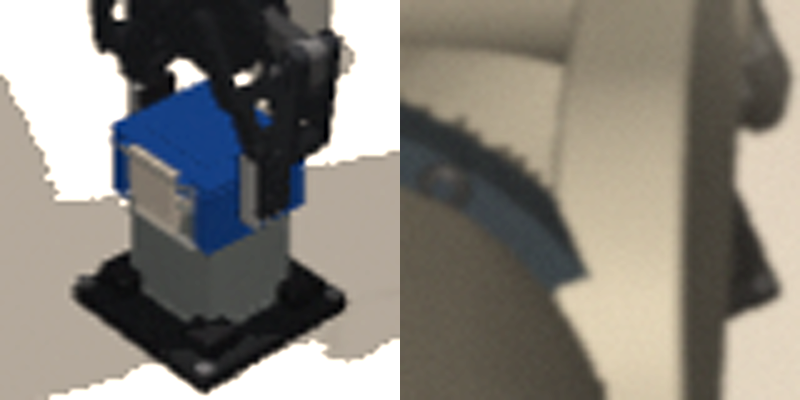

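Call:
carry_out:
  increments:
    - [[0,0,0.005,0,0,0],[0,0,0.01,0,0,0],[0,0,0.015,0,0,0],[0,0,0.02,0,0,0],[0,0,0.023,0,0,0]]
  squeeze: 100

```text
clock: 15.93
eef_pos: [544.5, -34.0, 78.1]
tcp_rot: [3.141, -0.001, 0.332]
contact_force: [0.4, 0.1, -0.2]
opening: 0.757
```

Call:
carry_out:
  increments:
    - [[0,0,0.0025,0,0,0],[0,0,0.005,0,0,0],[0,0,0.0075,0,0,0]]

```text
clock: 16.18
eef_pos: [544.5, -34.0, 75.4]
tcp_rot: [3.141, -0.001, 0.332]
contact_force: [-0.4, 0.3, 2.7]
opening: 0.753
```

Call:
carry_out:
  increments:
    - [[0,0,0.0025,0,0,0],[0,0,0.005,0,0,0],[0,0,0.0075,0,0,0]]

```text
clock: 16.43
eef_pos: [544.6, -34.0, 72.5]
tcp_rot: [3.141, -0.001, 0.332]
contact_force: [0.7, -0.2, 3.0]
opening: 0.755
```

Call:
carry_out:
  increments:
    - [[0,0,0.0025,0,0,0],[0,0,0.005,0,0,0],[0,0,0.0075,0,0,0]]

```text
clock: 16.68
eef_pos: [543.7, -34.0, 68.7]
tcp_rot: [-3.141, 0.001, 0.332]
contact_force: [1.2, 0.9, -2.3]
opening: 0.759
```

Call:
carry_out:
  increments:
    - [[0,0,0.002,0,0,0],[0,0,0.004,0,0,0],[0,0,0.005,0,0,0]]

```text
clock: 16.93
eef_pos: [544.0, -34.0, 67.1]
tcp_rot: [-3.141, 0.0, 0.332]
contact_force: [-0.6, -0.2, 4.7]
opening: 0.756
```

Call:
carry_out:
  increments:
    - [[0,0,0.002,0,0,0],[0,0,0.004,0,0,0],[0,0,0.004,0,0,0]]

```text
clock: 17.18
eef_pos: [544.0, -34.0, 67.0]
tcp_rot: [-3.141, 0.0, 0.332]
contact_force: [-6.3, 1.1, 19.0]
opening: 0.755
```

```bash
python3 look.py b4 545 -34 50 40;python3 plan.py 544.2 -34 66 18.97
```

```text
t 17.28 pos [544. -34.  67.] yaw 19.04 roll -179.99 pitch 0.01 op 0.757 F [-5.9  0.9 18.7]
shift [0.0004 0.0002 0.0026] turn [-0.0001  0.0001  0.0012] rows>= 0.0
```

View pics/b4.png

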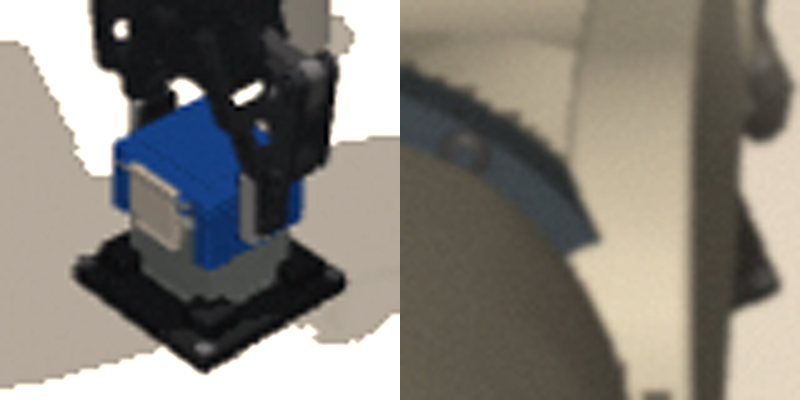

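Call:
carry_out:
  increments:
    - [[0,0,-0.0015,0,0,0],[0,0,-0.0015,0,0,0]]

```text
clock: 17.45
eef_pos: [544.1, -34.0, 67.1]
tcp_rot: [-3.142, 0.0, 0.332]
contact_force: [-3.0, 1.4, 10.7]
opening: 0.754
```

Call:
carry_out:
  increments:
    - [[0,0,0,0,0,0],[0,0,0,0,0,0],[0,0,0,0,0,0],[0,0,0,0,0,0],[0,0,0,0,0,0]]
  hand: 0

```text
clock: 17.87
eef_pos: [544.1, -34.0, 66.1]
tcp_rot: [-3.141, 0.0, 0.332]
contact_force: [-0.1, 0.9, 0.6]
opening: 1.001
```

Call:
carry_out:
  increments:
    - [[0,0,-0.02,0,0,0],[0,0,-0.06,0,0,0],[0,0,-0.13,0,0,0],[0,0,-0.22,0,0,0],[0,0,-0.28,0,0,0]]

```text
clock: 18.28
eef_pos: [544.7, -34.0, 181.2]
tcp_rot: [3.141, -0.001, 0.332]
contact_force: [1.5, -0.1, 1.1]
opening: 1.0
```

```bash
python3 look.py b5 545 -34 50 50;python3 fitc.py f_b5_scene.npy 547 -33 .33 43; python3 plan.py 400 -120 250 18.97
```

```text
f_b5_scene.npy [ 5.4776e+02 -3.3100e+01  3.1000e-01] 17.99 err 38.121568627450976 941
t 18.38 pos [546.8 -34.2 183. ] yaw 19.04 roll 179.83 pitch -0.40 op 0.993 F [-0.2 -0.5 -0.6]
shift [-0.4158  0.0836 -0.1702] turn [ 0.0028 -0.0067  0.0012] rows>= 4.4
```

View pics/b5.png

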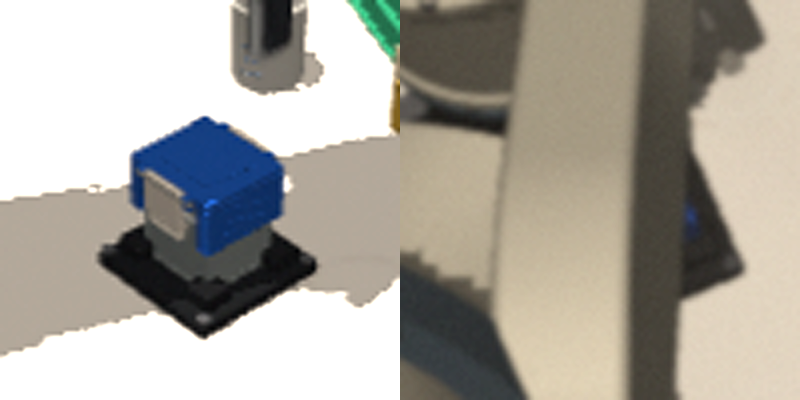

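View pics/f_b5_scene_fit.png

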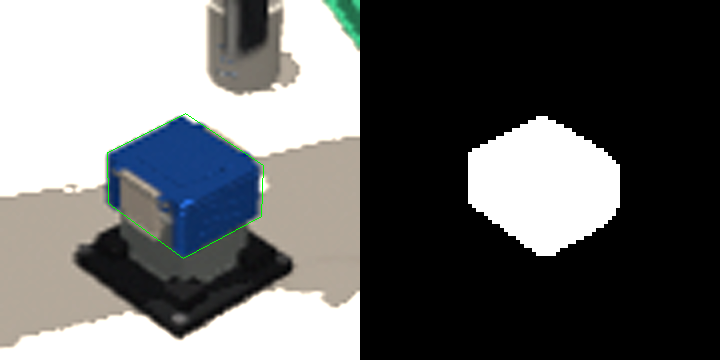

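Call:
carry_out:
  increments:
    - [[-0.1,0.02,-0.06,0,0,0],[-0.2,0.04,-0.1,0,0,0],[-0.3,0.06,-0.15,0,0,0],[-0.36,0.075,-0.17,0,0,0],[-0.4,0.08,-0.17,0,0,0]]

```text
clock: 18.8
eef_pos: [400.9, -117.8, 247.8]
tcp_rot: [3.14, -0.001, 0.332]
contact_force: [1.7, 0.4, 0.9]
opening: 1.0
```

```bash
python3 plan.py 340 -270 250 -20
```

```text
t 18.80 pos [ 400.9 -117.8  247.8] yaw 19.02 roll 179.92 pitch -0.03 op 1.000 F [1.7 0.4 0.9]
shift [-0.268   0.3101 -0.0052] turn [ 0.0011 -0.001   0.6503] rows>= 5.4
```

Call:
carry_out:
  increments:
    - [[-0.268,0.31,-0.005,0,0,0.3],[-0.268,0.31,-0.005,0,0,0.3],[-0.268,0.31,-0.005,0,0,0.3],[-0.268,0.31,-0.005,0,0,0.3],[-0.268,0.31,-0.005,0,0,0.3]]

```text
clock: 19.22
eef_pos: [340.2, -273.6, 248.3]
tcp_rot: [3.139, 0.0, 0.014]
contact_force: [-0.2, 1.1, 0.4]
opening: 1.0
```

Call:
carry_out:
  increments:
    - [[0,0,0,0,0,0],[0,0,0,0,0,0],[0,0,0,0,0,0]]

```text
clock: 19.47
eef_pos: [342.6, -267.6, 247.9]
tcp_rot: [-3.141, 0.0, 0.019]
contact_force: [-0.2, 0.7, -0.5]
opening: 1.0
```

```bash
python3 look.py b6 545 -34 50 40; python3 - <<'E'
from h import *
fs={c:np.load(f"f_b6_{c}.npy",allow_pickle=True).item() for c in("scene","top")}
f0=np.load("f0.npy",allow_pickle=True).item()
cv2.imwrite("pics/b6_full.png",cv2.resize(np.hstack([fs[c]["img"][:,:,::-1] for c in fs]),(800,300)))
for c in fs:
    W=cloud(fs[c]); m=(fs[c]["range_z"]>0)&(np.hypot(W[...,0]-545,W[...,1]+34)<20)&(W[...,2]>50)
    W0=cloud(f0[c]); b=(fs[c]["range_z"]>0)&(abs(W[...,2])<6)&(np.hypot(W[...,0]-545,W[...,1]+34)<200)
    print(c,"top z",np.median(W[m][:,2]) if m.any() else None,"bench",np.median(W[b][:,2]), m.sum())
    p=W[m]; A=np.c_[p[:,:2]-[545,-34],np.ones(len(p))]; print("plane",np.linalg.lstsq(A,p[:,2],rcond=None)[0].round(3))
    for n in["clip_1","cover","clip_1_nose","slide_box","beaker","marker","pink_bottle"]:
        print(n,[(np.round(d["point"]),round(d["confidence"],2)) for d in nets.tip_of(n,c)][:3])
E
```

```text
scene top z 81.19754189601915 bench 1.2601523909123533 150
plane [-1.0000e-03  7.0000e-03  8.1074e+01]
clip_1 [(array([512., -48.,  74.]), 0.67)]
cover [(array([542., -35.,  42.]), 0.94), (array([ 702., -153.,   -1.]), 0.71)]
clip_1_nose [(array([ 707., -330.,   -3.]), 0.15)]
slide_box [(array([ 705., -155.,   -2.]), 0.6)]
beaker [(array([663., 138.,  -4.]), 0.71)]
marker [(array([ 380., -188.,    1.]), 0.6), (array([ 706., -329.,   -3.]), 0.59)]
pink_bottle [(array([ 705., -328.,   -3.]), 0.85)]
top top z 79.97539056260462 bench 0.22263897703557717 438
plane [-3.0000e-03 -6.0000e-03  8.0034e+01]
clip_1 [(array([514., -48.,  69.]), 0.58), (array([577., -22.,  78.]), 0.53)]
cover [(array([540., -31.,  46.]), 0.58)]
clip_1_nose [(array([567., -26.,  54.]), 0.36)]
slide_box [(array([ 709., -151.,    1.]), 0.76)]
beaker [(array([662., 143.,   3.]), 0.72)]
marker [(array([ 378., -192.,    4.]), 0.56)]
pink_bottle [(array([ 712., -327.,   -1.]), 0.66)]
```

View pics/b6.png

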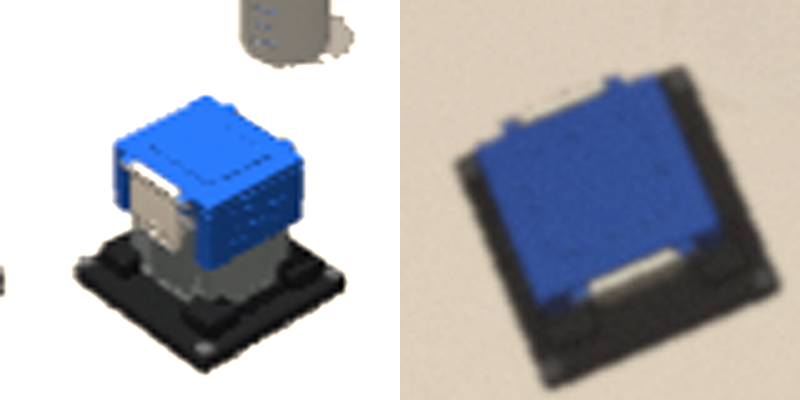

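View pics/b6_full.png

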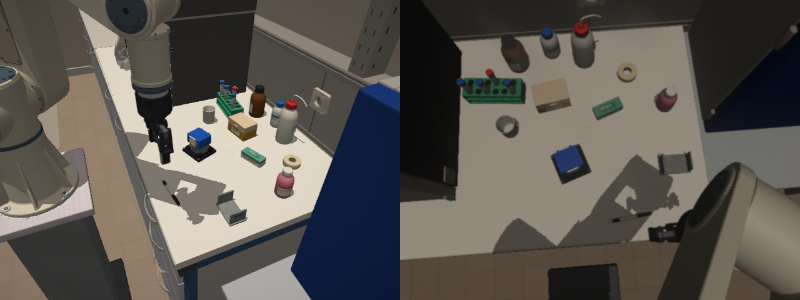

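```bash
python3 - <<'E'
from h import *
f0=np.load("f0.npy",allow_pickle=True).item()
for c in f0:
    for F,(x,y,zmin,ex) in (("0",(523,-331,30,42)),("b6",(545,-34,50,79))):
        f=f0[c] if F=="0" else np.load(f"f_b6_{c}.npy",allow_pickle=True).item()
        W=cloud(f); ok=f["range_z"]>0; d=np.hypot(W[...,0]-x,W[...,1]-y)
        m=ok&(d<20)&(W[...,2]>zmin); b=ok&(abs(W[...,2])<6)&(d>70)&(d<130)
        print(c,F,np.median(W[m][:,2])-np.median(W[b][:,2]),"expect",ex)
E
```

```text
scene 0 42.88235258670088 expect 42
scene b6 79.9752964154581 expect 79
top 0 42.77599562533621 expect 42
top b6 79.7486274223747 expect 79
```

```bash
python3 -c "
from rig import r,sense
print(sense()['clock']); print(r.sign_off())"
```

```text
20.2667
the job is handed in; nothing more can be done
None
```

The blue cover is on the bucket, pressed fully home, and the job is handed in at about 20 s. I lifted it out of the cradle by its white clips, set it upright on the clear bench and let go. I then took it again by its plain blue sides, lowered it over the bucket, pressed it down, released it and moved the arm clear.

**Seating:**
- The push came to a hard stop at the expected height: tool at 67.0 mm against 66.9 mm worked out, with about 19 N on the wrist.
- In the depth readings the top plate lies level. It sits 37.0 mm higher than it did in the cradle, which is exactly the expected difference.

**Clips:** Both clips look closed in the last pictures. The small resistance at bead height and the drop after it fit a snap. The noses themselves are hidden, so I could not see them under the rim.

**Bystanders:** The slide box, beaker, marker and pink bottle read the same positions as at the start, to within the networks' own error.

**Disagreements:**
- Both cameras read heights about 0.8 mm too high, before and after alike.
- The scene camera placed things about 3 mm off from the arm's own readings. I lined the cover up with the bucket in the same picture instead, and it met no resistance until the beads.

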